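# Stack the tray of soldered boards on the bottom tray

### The job

Put the tray of soldered boards that stands by itself on the bench on top of the tray in the aluminium stand: carry it level, feel its four corner lugs into the sockets of the tray below, and press it gently home until both end clips have snapped over it and it sits flat, then let go. The tray below sits loosely in its stand, so it is never exactly where the stand's middle is: do not force the tray down while it rides on top of the posts. Keep the boards in the tray and leave everything else on the bench where it is.

Things in the scene. Friction and masses are not known exactly. Their poses are not given: they have to be found in the camera images.
- stand: Aluminium stand screwed to the bench, 250 x 200 mm: 10 mm base plate, upright corner lips. Origin: centre of its underside, at bench height; x along its long side, z up. In it stands the bottom tray (grey, 200 x 150 mm, same yaw), loose: its centre is up to 8 mm off the stand's along x and also along y, each time differently, not measured. About 6 N sideways shifts it.
- stack_top (a point): Point of the stand over its centre, 96 mm above the bench, level with the flat tops of the bottom tray's four corner posts (26.5 mm square). Each post has a square socket 16.5 mm wide, 16 mm deep, at 86 mm (x) and 61 mm (y) from the bottom tray's own centre, which is up to 8 mm off this point in x and in y. Its handle bar stays 4 mm below.
- clip_level (a point): Point of the stand over its centre, 109 mm above the bench: the top of the bottom tray's two black spring clips, 30 mm wide, in the middle of its short ends, noses inwards. They stop the upper tray about 8 mm short of home and drag until 3 mm short; pushing down 5 to 20 N beyond its weight makes them snap over the ribs on its ends. Stay well under 60 N.
- tray_mid (a point): Loose grey tray to be stacked, 200 (x) x 150 (y) mm, 0.45 to 0.65 kg, on the bench with two boards in it. This point is on its axis, 35 mm above its floor's underside, 49 mm above the tips of its lugs; x along its long side, z up. Height of this point over the bench: riding on the post tops 145 mm, lugs in but stopped by the clips 134 to 141, fully home 131. Either way round fits.
- tray_handle (a point): Centre of the tray's handle, 20 mm above the point tray_mid: a black bar along the tray's x, 114 mm long, 14 mm wide, 22 mm tall, on two legs 50 mm either side. Around it: side walls 23 mm lower than this point, divider below the bar 25 mm lower, corner posts 15 mm and end clips 28 mm higher.
- tray_lug (a point): Centre of the tip of the tray's lug at its +x +y corner, 86 mm (x) and 61 mm (y) from the axis, 14 mm under the floor's underside. The four corners are alike: round lugs 14 mm across, 14 mm long, the last 3 mm tapering to 12 mm.
- board0: Round green circuit board, 56 mm across, about 13 mm tall with its parts, 30 g, lying loose on the tray's floor on its +y side; origin at the centre of its underside.
- board1: A second such board on the tray's -y side.
- spool: Spool of solder, steel grey, 54 mm across, 50 mm tall, standing; origin at the centre of its underside. Bystander.
- cutters: Blue-handled side cutters lying flat, about 125 x 60 x 15 mm; origin below their middle. Bystander.
- flux: Small white bottle, 36 mm across, 85 mm tall; origin at the centre of its underside. Bystander.
- tip_cleaner: Round steel pot of brass wool, 90 mm across, about 70 mm tall with its wire rests; origin at the centre of its underside. Bystander.
- driver: Screwdriver lying flat near the right-hand side of the bench, roughly along x; origin below its middle. Bystander.
- meter: Yellow hand-held multimeter lying flat, 140 x 75 x 40 mm; origin at the centre of its underside. Bystander.
Things that resemble listed ones, but are neither listed nor needed, are in the scene too. What is shaped like the part that bears tray_mid but pink is not meant. Leave any brown look-alike of the board0 alone.

How it is judged (in metres and radians):
On the way, in this order (a step that is already met when the one before it is completed fails the run):
1. the tray is lifted clear of the bench, level (height (world z) of tray_mid above 0.1 m and angle between tray_mid's own z axis and vertical below 0.15 rad), for 0.2 s.
2. its four lugs have dropped into the sockets of the bottom tray (z of tray_mid in the frame of stand below 0.1435 m and horizontal distance between tray_mid and stand below 0.016 m and angle between the x axis of stand and the x axis of tray_mid, either way round below 0.05 rad and angle between tray_mid's own z axis and vertical below 0.04 rad), for 0.1 s.
At the end, for the whole second after the job is handed in: The tray sits fully home on the bottom tray: the point on its axis 128 to 133.5 mm above the stand's underside, within 16 mm of the stand's centre, its long side within 0.03 rad of the stand's, tilted less than 0.02 rad, at rest, with both boards still inside it (z of tray_mid in the frame of stand between 0.128 and 0.1335 m and horizontal distance between tray_mid and stand below 0.016 m and angle between the x axis of stand and the x axis of tray_mid, either way round below 0.03 rad and angle between tray_mid's own z axis and vertical below 0.02 rad and horizontal distance between each of board0, board1 and tray_mid below 0.095 m and z of board0 in the frame of tray_mid between -0.04 and 0 m and z of board1 in the frame of tray_mid between -0.04 and 0 m and linear speed of tray below 0.01 m/s); the robot touches nothing.
It fails at once if the tray is pressed on, or dropped onto, the stand and its bottom tray with more than 60 N (contact force between tray and stand above 60 N).
It fails at once if the tray is tipped by more than 0.3 rad (angle between tray_mid's own z axis and vertical above 0.3 rad).
It fails at once if a board leaves the tray (distance between any of board0, board1 and tray_mid above 0.12 m).
It fails at once if a bystander is moved by more than 30 mm (distance of any of spool, cutters, flux, tip_cleaner, driver, meter from where it was at the start of the episode above 0.03 m).
It also fails if it takes over 61 s, if anything falls off the work surface, if the arm or the gripper's body presses on something with over 40 N, if the wrist force passes 120 N, or if a joint passes its speed limit or range.

### The arm

A 6-joint arm with a two-finger parallel gripper is mounted at the origin on the work surface. World frame = base frame: x ahead of the robot, y to its left, z up, the work surface at z = 0. Lengths are in m, angles in degrees, forces in N, time in s.
With the tool pointing down it reaches from about 0.2 to 0.875 m from the base axis. Payload 3.4 kg.
Tool frame: the origin (TCP) lies at the centre of the arm's flange, where the gripper is bolted on; the fingertips stand 199 mm ahead of it and the grasp point (between the pads) lies 180 mm ahead of it; z points along the fingers, y is the direction in which the jaws open and shut (so a half turn about z gives the same grasp; the last joint's range is limited). The gripper opens to 94 mm and grips with 3 to 60 N. Pads are 16 mm wide; open, the fingers measure 119 mm over their backs; the gripper's body (75 mm by 177 mm) begins 78 mm behind the grasp point.
Start: joints at [66.635, 15.808, 86.224, -0, 77.962, -6.933], TCP at [0.163, 0.552, 0.405] pointing down, gripper open.
Joint ranges: [-165.64, 165.64], [-43.16, 119.46], [12.63, 154.43], [-67.54, 247.53], [6.08, 155.33], [-154.97, 154.97]. Speed limits (degrees/s): [147.25, 147.25, 180, 180, 180, 180].

### API

Orientations are given as [roll, pitch, yaw] about the fixed x, y, z axes, in that order (R = Rz(yaw) Ry(pitch) Rx(roll)).
In Python, from station import * gives the robot as it stands. The module is installed in compiled form; this text tells all that it offers.
- The arm moves only by the shell command python3 -m creep 'ROWS' [OPENING] [FORCE]. ROWS is JSON, a list that holds one entry, the list of rows, each a list of 6 numbers: the shift along the tool's x, y, z scaled (see below), then the turn, a rotation vector about the tool's x, y, z scaled (see below). A call has 1 to 5 rows; each row shifts and turns the commanded pose from where the row before left it, along the tool's axes as they then stand; what a row does not reach is not made up. The controller multiplies each number of a shift by 0.04 m and each number of a turn by 5 degrees. A row lasts 1/8 s, in which the tool goes at most 62.5 mm and 10.7 degrees, less where a joint would pass 70% of its speed; a pose out of reach is approached as far as the arm can. A call with a number of a shift or a turn outside -1 to 1 is refused whole. A call with a gripper value outside its range is refused whole. OPENING is the opening, from -1 (shut) to 1 (fully open), set as the call begins (- or left out, the last holds). The fingers move at their own pace and stop on an object; FORCE is the grip in N (left out, the last holds). Time passes only in rows, so rows that do not move let the fingers close. It gives the time, the measured TCP pose, the force and the opening at its end, in the units of the state.
- state(): the state, without advancing time (a new reading comes with each control period).
- camera(name): name is "side" or "top"; returns the picture (384x512x3 uint8, red, green, blue); there is no depth.
- camera_model(name): a dict with "mtx" (3x3 intrinsics, pixels), "k1" (the pictures are not rectified: a ray, as slopes to the right and down, at radius r is drawn at 1 + k1 r^2 times it, then the intrinsics apply), "eye" and "attitude" of the camera in the world. Camera axes: x right, y up, looking along -z (the intrinsics and any distortion apply to the point x, -y, -z); pixel columns grow to the right and rows downward; lengths in m; the calibration is good to about 2 mm. A picture is of the moment at which its call begins. camera_model takes no time and is no camera call.
- hand_in(): hands the job in, once; it reports no verdict.
Trained networks look in the newest picture that a camera, given by its name, has taken for a name from the list of things; names that differ only in an ending like _2 or _b are one class to them, and where a whole thing is asked for, a point or a joint stands for the part that bears it (a point fixed in the world has none). Each returns a list of dicts, best first, with "p" (0 to 1); they miss things now and then, are a little off and sometimes report something else, mostly with a low value. They report only what shows in the picture. A call takes as long as a camera call. They do not tell look-alikes from the thing itself.
- spot_in(camera, thing): "rect" ([left, top, right, bottom] in pixels, round what is visible of it).
- trace(camera, thing): "mask" (384x512 bool, what is visible of it) and "rect" ([left, top, right, bottom] in pixels, round what is visible of it).
The state is a dict: "t": time; "joint_pos": joint angles; "joint_velocities": joint speeds; "joint_torque": joint torques, N m; "ee_pos": TCP position; "tcp_rot": TCP orientation; "force": force on the tool from outside, world axes, zero at the start; "wrist_torque": the same for the moment, N m; "opening": finger opening in m.
Only numpy, scipy, OpenCV 4.12 (cv2) and the standard library are available. Lean on these libraries where they do the work, as an engineer would, in place of code of your own. Each camera call takes 0.05 s, during which the arm holds its last target. There are 200 camera calls.

## Working session

There is one attempt and no reset: what is moved stays moved. The work goes in short steps, Python scripts to look and compute and a shell command to move; the robot and the scene stay as the last step left them, time stands still between calls to the robot, and variables do not carry over. Pictures are saved under pics/ and viewed, about 8 in all and at most 12, crops included, and the job is handed in when it is done.

```bash
mkdir -p pics; ls
python3 - <<'E'
from station import *
import cv2,numpy as np
print(state())
for c in ("side","top"):
    im=camera(c); cv2.imwrite(f"pics/{c}0.png",im[:,:,::-1]); print(c,camera_model(c))
    for th in ("tray_mid","stand","stack_top","board0"):
        try: print(th,[(round(d["p"],2),np.round(d["rect"]).tolist()) for d in spot_in(c,th)][:5])
        except Exception as e: print(th,e)
E
```

```text
pics
{'t': 0.0, 'joint_pos': array([ 6.66339071e+01,  1.58485456e+01,  8.62956160e+01,  1.71386012e-03,
        7.79623997e+01, -6.93239443e+00]), 'joint_velocities': array([ 0.03867461,  0.0881749 , -0.10058917, -0.03509346,  0.04469944,
       -0.02464165]), 'joint_torque': array([-3.01924911e-04, -4.04569495e+01, -2.37227404e+01,  7.00769015e-02,
        3.46765830e-02, -1.24867097e-04]), 'ee_pos': array([0.16258213, 0.55131541, 0.40379247]), 'tcp_rot': array([-1.79894420e+02, -1.45249995e-02,  1.63565929e+02]), 'force': array([0.0059476 , 0.52102967, 0.10865125]), 'wrist_torque': array([ 0.0223634 ,  0.00805111, -0.02106835]), 'opening': 0.09410921774848532}
side {'mtx': array([[462.83341803,   0.        , 257.37552307],
       [  0.        , 462.83341803, 191.87571994],
       [  0.        ,   0.        ,   1.        ]]), 'k1': -0.13340948330908609, 'eye': array([ 0.13832559, -0.90733183,  1.09935884]), 'attitude': array([ 44.88690411,   1.020735  , -23.00201014])}
tray_mid [(0.92, [155.0, 298.0, 246.0, 379.0]), (0.72, [239.0, 234.0, 319.0, 295.0])]
stand [(0.71, [217.0, 125.0, 
[... 173 characters left out ...]
8.0, 284.0]), (0.73, [302.0, 306.0, 321.0, 326.0]), (0.56, [259.0, 252.0, 275.0, 256.0])]
top {'mtx': array([[381.14191304,   0.        , 254.77783816],
       [  0.        , 381.14191304, 190.84882129],
       [  0.        ,   0.        ,   1.        ]]), 'k1': 0.011768412454925535, 'eye': array([0.4305888 , 0.00191391, 1.37502167]), 'attitude': array([  2.81669057,   1.45729904, -90.36087225])}
tray_mid [(0.88, [300.0, 164.0, 360.0, 228.0]), (0.8, [340.0, 245.0, 400.0, 313.0]), (0.47, [306.0, 192.0, 318.0, 210.0])]
stand [(0.85, [149.0, 121.0, 223.0, 207.0])]
stack_top [(0.94, [152.0, 121.0, 222.0, 205.0])]
board0 [(0.69, [365.0, 180.0, 378.0, 198.0]), (0.52, [307.0, 189.0, 322.0, 210.0])]
```

Run:
```python
import cv2,numpy as np
t=cv2.imread("pics/top0.png"); s=cv2.imread("pics/side0.png")
a=cv2.resize(t[90:330,130:420],(798,600)[:2] and (725,600),interpolation=cv2.INTER_CUBIC); cv2.imwrite("pics/topc.png",a)
b=cv2.resize(s[100:384,140:420],None,fx=2.1,fy=2.1,interpolation=cv2.INTER_CUBIC); cv2.imwrite("pics/sidec.png",b)
```

```text
(no output)
```

View pics/topc.png

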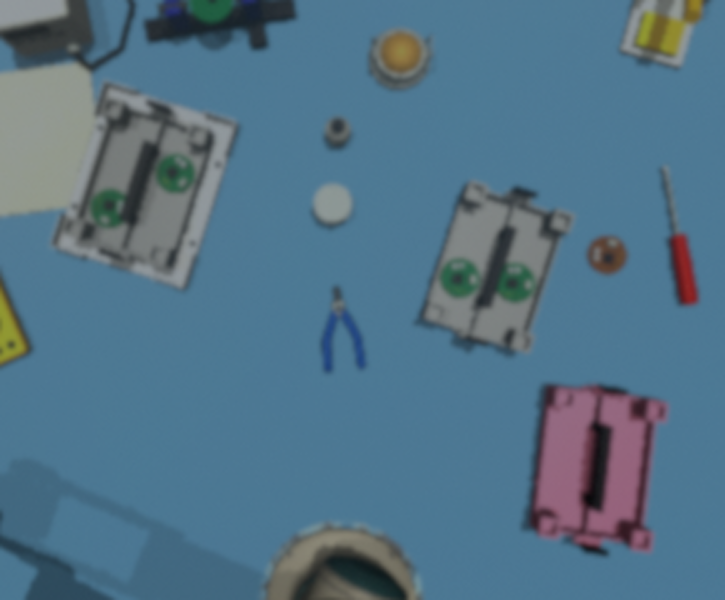

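View pics/sidec.png

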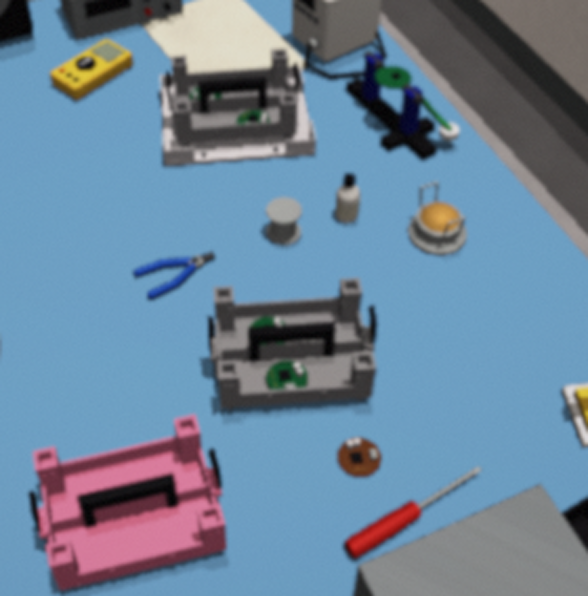

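The loose grey tray is at top px (328,198). Look-alikes are the grey tray in the stand at (187,165), which is the target, and the pink tray at (370,280), which must be left alone. The brown board at (373,191) is also left alone. I'll use the grey loose one. Next I'll fit the poses from the post tops picked in both views.

```bash
cat > h.py <<'E'
import numpy as np,cv2
from scipy.spatial.transform import Rotation as R
from scipy.optimize import least_squares
from station import camera_model
CM={c:camera_model(c) for c in("side","top")}
def proj(c,P):
    m=CM[c]; A=R.from_euler('xyz',m["attitude"],degrees=True)
    q=A.inv().apply(np.atleast_2d(P)-m["eye"]); u=np.c_[q[:,0],-q[:,1]]/-q[:,2:]
    u=u*(1+m["k1"]*(u**2).sum(1,keepdims=True))
    return u@m["mtx"][:2,:2].T+m["mtx"][:2,2]
POST=np.array([[86,61,0],[86,-61,0],[-86,61,0],[-86,-61,0]])/1e3
def place(p,L=POST): # p=x,y,z,yaw(rad)
    return R.from_euler('z',p[3]).apply(L)+p[:3]
def fit(obs,p0,L=POST,zfix=None):
    # obs {cam:(4,2)}, nan=absent
    def f(p):
        p=p.copy()
        if zfix is not None:p[2]=zfix
        r=np.concatenate([(proj(c,place(p,L))-o).ravel() for c,o in obs.items()]); return r[~np.isnan(r)]
    s=least_squares(f,p0,x_scale=[.1,.1,.1,1]); return s.x,s.fun
E
cat > f0.py <<'E'
from h import *
T=lambda a:np.array(a)/2.5+[130,90]
S=lambda a:np.array(a)/2.1+[140,100]
# order: +x+y,+x-y,-x+y,-x-y with yaw near tray image: top crop up=+x,left=+y
for n,t,s,p0 in (("loose",[[475,193],[560,221],[434,313],[518,338]],[[223,294],[228,370],[349,287],[363,361]],[.4,-.2,.08,0]),
                 ("stand",[[115,112],[198,138],[78,233],[162,258]],[[180,65],[182,104],[279,58],[288,99]],[.5,.3,.09,0])):
  for k,ss in (("a",s),("b",[s[2],s[0],s[3],s[1]]),("c",[s[2],s[3],s[0],s[1]]),("d",[s[3],s[1],s[2],s[0]])):
    p,r=fit({"top":T(t),"side":S(ss)},np.array(p0)); print(n,k,p[:3].round(4),np.degrees(p[3]).round(2),np.abs(r).max().round(2),r.round(1) if np.abs(r).max()<4 else "")
E
python3 f0.py
```

```text
loose a [ 0.4856 -0.2009  0.0402] 7.67 68.29 
loose b [ 0.4788 -0.2039  0.0547] -35.39 60.22 
loose c [ 0.4746 -0.2156  0.0795] -19.3 1.0 [-0.4 -0.7 -0.  -0.4 -0.2 -0.8  0.7  1.   0.2 -0.1 -0.2  0.  -0.3  0.4
 -0.5  0. ]
loose d [ 0.4753 -0.2099  0.0674] -72.59 33.79 
stand a [0.5984 0.2874 0.0655] -5.04 52.4 
stand b [0.5922 0.2791 0.0814] -37.01 46.32 
stand c [0.5892 0.268  0.0978] -17.47 2.36 [ 0.  -1.   1.  -1.  -0.6 -1.   0.2 -0.5 -0.5 -1.4 -0.5  0.9 -1.6 -1.1
 -0.9  2.4]
stand d [0.5909 0.2762 0.0849] -53.26 35.41
```

```bash
cat > ov.py <<'E'
from h import *
def panel(img,c,p,L,n=6,half=33):
    ctr=proj(c,place(p,np.zeros((1,3))))[0].round().astype(int); h=(half,half*4//3+2)
    x0,y0=ctr[0]-half-5,ctr[1]-half
    x0=max(x0,0);y0=max(y0,0)
    w=2*half+10;hh=2*half
    crop=img[y0:y0+hh,x0:x0+w]; big=cv2.resize(crop,None,fx=n,fy=n,interpolation=cv2.INTER_CUBIC)
    big=cv2.resize(big,(398,298)) ; fx=398/crop.shape[1]; fy=298/crop.shape[0]
    for poly in L:
        q=((proj(c,place(p,poly))-[x0,y0]+.5)*[fx,fy]-.5).round().astype(int)
        cv2.polylines(big,[q.reshape(-1,1,2)],True,(0,0,255),1)
    return big
def sq(cx,cy,w,z=0): 
    w/=2; return np.array([[cx-w,cy-w,z],[cx+w,cy-w,z],[cx+w,cy+w,z],[cx-w,cy+w,z]])
POLYS=[sq(a[0],a[1],.0265) for a in POST]+[sq(a[0],a[1],.0165) for a in POST]+[np.array([[-.057,-.007,-.004],[.057,-.007,-.004],[.057,.007,-.004],[-.057,.007,-.004]])]
E
python3 - <<'E'
from ov import *
t=cv2.imread("pics/top0.png"); s=cv2.imread("pics/side0.png")
rows=[]
for p in ([.4746,-.2156,.084,np.radians(-19.3)],[.5892,.268,.096,np.radians(-17.47)]):
    p=np.array(p); rows.append(np.hstack([panel(t,"top",p,POLYS,half=34),panel(s,"side",p,POLYS,half=42)]))
cv2.imwrite("pics/ov0.png",np.vstack(rows))
E
```

```text
(no output)
```

View pics/ov0.png

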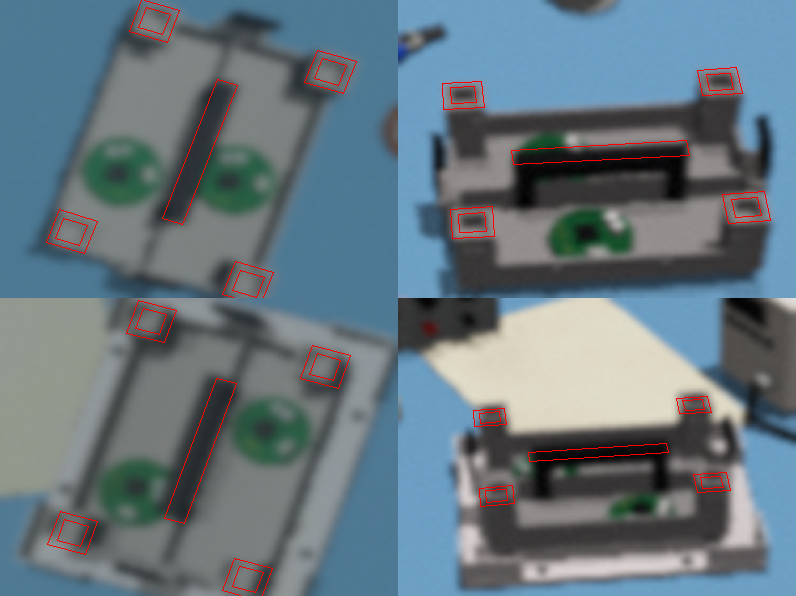

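Overlay: the model squares sit on the post tops of both trays in both views, within about 1 px. The two boards in the loose tray are green. I'll set out.

```bash
cat > togo.py <<'E'
import sys
from h import *
from station import state
# args: x y z yaw of TCP wanted -> units
s=state(); x,y,z,yaw=map(float,sys.argv[1:5])
Rt=R.from_euler('xyz',s["tcp_rot"],degrees=True); Rw=R.from_euler('xyz',[180,0,yaw],degrees=True)
d=np.array([x,y,z])-s["ee_pos"]
print("t",round(s["t"],2),"pos",s["ee_pos"].round(4),"rot",s["tcp_rot"].round(2),"F",s["force"].round(1),"M",s["wrist_torque"].round(2),"op",round(s["opening"],4))
print("shift units now-axes",(Rt.inv().apply(d)/.04).round(3),"turn units",(np.degrees((Rt.inv()*Rw).as_rotvec())/5).round(3),"shift in wanted axes",(Rw.inv().apply(d)/.04).round(3))
E
r="[-0.76,-0.95,0,0,0,0]"; python3 -m creep '[[[-0.76,-0.95,0,0,0,0.1],[-0.76,-0.95,0,0,0,0.1],[-0.76,-0.95,0,0,0,0.1],[-0.76,-0.95,0,0,0,0.1],[-0.76,-0.95,0,0,0,0.1]]]' 0.3 40; python3 -m creep '[[[-0.76,-0.95,0,0,0,0.1],[-0.76,-0.95,0,0,0,0],[-0.76,-0.95,0,0,0,0],[-0.76,-0.95,0,0,0,0],[-0.76,-0.95,0,0,0,0]]]'; python3 -m creep '[[[-0.76,-0.95,0,0,0,0],[-0.76,-0.95,0,0,0,0],[-0.76,-0.95,0,0,0,0],[-0.5,-0.6,0,0,0,0],[-0.3,-0.3,0,0,0,0]]]'; python3 togo.py .4746 -.2156 .249 160.7
```

```text
t: 1.12
ee_pos: [0.251, 0.3233, 0.4049]
tcp_rot: [180.0, 0.0, 161.1]
force: [1.7, -0.2, -0.1]
opening: 0.0611
t: 1.75
ee_pos: [0.3314, 0.0936, 0.405]
tcp_rot: [180.0, 0.1, 160.6]
force: [0.8, 0.3, -0.4]
opening: 0.0611
t: 2.38
ee_pos: [0.398, -0.0887, 0.4047]
tcp_rot: [180.0, 0.0, 160.4]
force: [0.1, 0.6, 1.0]
opening: 0.061
t 2.38 pos [ 0.398  -0.0887  0.4047] rot [1.7999e+02 1.0000e-02 1.6045e+02] F [0.1 0.6 1. ] M [0.01 0.   0.  ] op 0.061
shift units now-axes [-2.867 -2.349  3.892] turn units [ 0.002  0.002 -0.05 ] shift in wanted axes [-2.857 -2.361  3.892]
```

```bash
python3 -m creep '[[[-0.9,-0.7,0,0,0,0],[-0.9,-0.7,0.5,0,0,-0.05],[-0.7,-0.6,0.7,0,0,0],[-0.35,-0.34,0.6,0,0,0],[0,0,0.4,0,0,0]]]'; python3 togo.py .4746 -.2156 .249 160.7
python3 - <<'E'
from station import *
from ov import *
import cv2
t=camera("top")[:,:,::-1].copy(); s=camera("side")[:,:,::-1].copy()
p=np.array([.4746,-.2156,.082,np.radians(-19.3)])
cv2.imwrite("pics/ov1.png",np.hstack([panel(t,"top",p,POLYS,half=40),panel(s,"side",p,POLYS,half=48)]))
E
```

```text
t: 3.0
ee_pos: [0.4749, -0.2139, 0.3152]
tcp_rot: [180.0, -0.1, 160.8]
force: [0.3, -0.3, 0.5]
opening: 0.0609
t 3.0 pos [ 0.4749 -0.2139  0.3152] rot [ 1.7997e+02 -7.0000e-02  1.6079e+02] F [ 0.3 -0.3  0.5] M [ 0.03  0.04 -0.01] op 0.0609
shift units now-axes [-0.01  -0.042  1.655] turn units [ 0.007 -0.013  0.018] shift in wanted axes [-0.008 -0.041  1.655]
```

View pics/ov1.png

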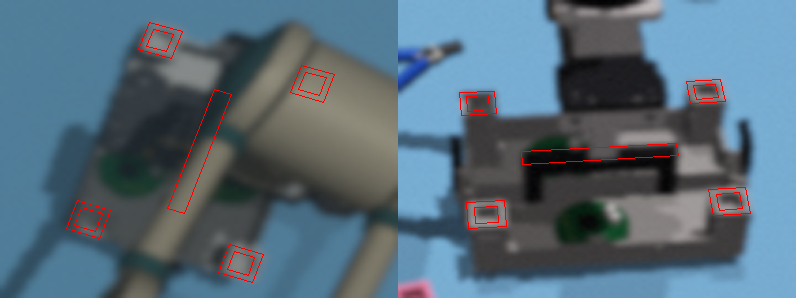

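The gripper is centred over the bar (side view about (605,110), bar centre (600,155)), and the squares still sit on the posts. I'll go down and grip.

```bash
python3 -m creep '[[[0,-0.04,0.5,0,0,0],[0,0,0.5,0,0,0],[0,0,0.4,0,0,0],[0,0,0.25,0,0,0],[0,0,0,0,0,0]]]'; python3 -m creep '[[[0,0,0,0,0,0],[0,0,0,0,0,0],[0,0,0,0,0,0],[0,0,0,0,0,0],[0,0,0,0,0,0]]]' -1 50;  python3 togo.py .4746 -.2156 .249 160.7
```

```text
t: 3.72
ee_pos: [0.4736, -0.2144, 0.2507]
tcp_rot: [180.0, -0.0, 160.9]
force: [-0.1, -0.5, 0.6]
opening: 0.061
t: 4.35
ee_pos: [0.4735, -0.2152, 0.2507]
tcp_rot: [-179.9, 0.0, 160.9]
force: [-2.3, -3.3, -0.6]
opening: 0.0147
t 4.35 pos [ 0.4735 -0.2152  0.2507] rot [-1.7993e+02  1.0000e-02  1.6085e+02] F [-2.3 -3.3 -0.6] M [-0.52  0.28  0.  ] op 0.0147
shift units now-axes [-0.028  0.     0.043] turn units [-0.014  0.002  0.031] shift in wanted axes [-0.028  0.     0.043]
```

```bash
python3 -m creep '[[[0,0,-0.15,0,0,0],[0,0,-0.3,0,0,0],[0,0,-0.5,0,0,0],[0,0,-0.6,0,0,0],[0,0,-0.6,0,0,0]]]'; python3 -m creep '[[[0,0,-0.6,0,0,0],[0,0,-0.6,0,0,0],[0,0,-0.4,0,0,0],[0,0,-0.2,0,0,0],[0,0,0,0,0,0]]]';  python3 togo.py .5892 .268 .412 162.5
```

```text
t: 4.97
ee_pos: [0.4734, -0.2146, 0.3376]
tcp_rot: [180.0, -0.0, 160.8]
force: [0.4, -0.6, -5.8]
opening: 0.0137
t: 5.6
ee_pos: [0.4735, -0.2148, 0.4089]
tcp_rot: [180.0, 0.0, 160.8]
force: [0.6, 0.2, -4.8]
opening: 0.0137
t 5.6 pos [ 0.4735 -0.2148  0.4089] rot [1.7999e+02 3.0000e-02 1.6082e+02] F [ 0.6  0.2 -4.8] M [-0.02 -0.03  0.01] op 0.0137
shift units now-axes [ 1.234 12.349 -0.076] turn units [ 0.001  0.006 -0.336] shift in wanted axes [ 0.871 12.38  -0.077]
```

```bash
python3 -m creep '[[[0.03,0.3,0,0,0,0],[0.06,0.6,0,0,0,0],[0.08,0.8,0,0,0,0],[0.09,0.9,0,0,0,0],[0.09,0.9,0,0,0,0]]]'; python3 -m creep '[[[0.09,0.9,0,0,0,0],[0.09,0.9,0,0,0,0],[0.09,0.9,0,0,0,0],[0.09,0.9,0,0,0,0],[0.09,0.9,0,0,0,0]]]'; python3 -m creep '[[[0.09,0.9,0,0,0,0],[0.09,0.9,0,0,0,0],[0.09,0.9,0,0,0,-0.1],[0.06,0.7,0,0,0,-0.1],[0.03,0.4,0,0,0,-0.1]]]';   python3 togo.py .5892 .268 .375 162.5
```

```text
t: 6.22
ee_pos: [0.5063, -0.0762, 0.4077]
tcp_rot: [180.0, -0.1, 160.8]
force: [-0.2, -0.7, -6.6]
opening: 0.0135
t: 6.85
ee_pos: [0.5482, 0.0998, 0.4076]
tcp_rot: [-180.0, -0.1, 160.8]
force: [0.4, 0.3, -6.6]
opening: 0.0139
t: 7.48
ee_pos: [0.584, 0.2483, 0.4073]
tcp_rot: [-180.0, -0.1, 162.4]
force: [-0.1, -0.5, -5.4]
opening: 0.0134
t 7.47 pos [0.584  0.2483 0.4073] rot [-1.7995e+02 -1.4000e-01  1.6243e+02] F [-0.1 -0.5 -5.4] M [ 0.   -0.02 -0.02] op 0.0134
shift units now-axes [0.024 0.51  0.808] turn units [-0.01  -0.027 -0.014] shift in wanted axes [0.026 0.51  0.808]
```

```bash
python3 -m creep '[[[0.01,0.2,0.1,0,0,0],[0.01,0.2,0.3,0,0,0],[0,0.11,0.3,0,0,0],[0,0,0.1,0,0,0],[0,0,0,0,0,0]]]'; python3 togo.py .5892 .268 .346 162.5
python3 - <<'E'
from station import *
import cv2,numpy as np
s=camera("side")[:,:,::-1].copy(); t=camera("top")[:,:,::-1].copy(); cv2.imwrite("pics/side2.png",s);cv2.imwrite("pics/top2.png",t)
s0=cv2.imread("pics/side0.png"); t0=cv2.imread("pics/top0.png")
# 4.4x zooms, 90x68 px windows
f=lambda im,x,y:cv2.resize(im[y:y+68,x:x+90],None,fx=4.4,fy=4.4,interpolation=cv2.INTER_LANCZOS4)
im=np.vstack([np.hstack([f(t0,141,125),f(s0,208,115)]),np.hstack([f(t,141,125),f(s,208,95)])])
cv2.imwrite("pics/z2.png",im);print(im.shape)
E
```

```text
t: 8.1
ee_pos: [0.5897, 0.2654, 0.376]
tcp_rot: [-179.9, -0.1, 162.3]
force: [0.5, -0.8, -5.8]
opening: 0.0137
t 8.1 pos [0.5897 0.2654 0.376 ] rot [-1.7994e+02 -6.0000e-02  1.6229e+02] F [ 0.5 -0.8 -5.8] M [ 0.01 -0.02  0.  ] op 0.0137
shift units now-axes [0.031 0.058 0.751] turn units [-0.012 -0.012 -0.043] shift in wanted axes [0.032 0.058 0.751]
(598, 792, 3)
```

View pics/z2.png

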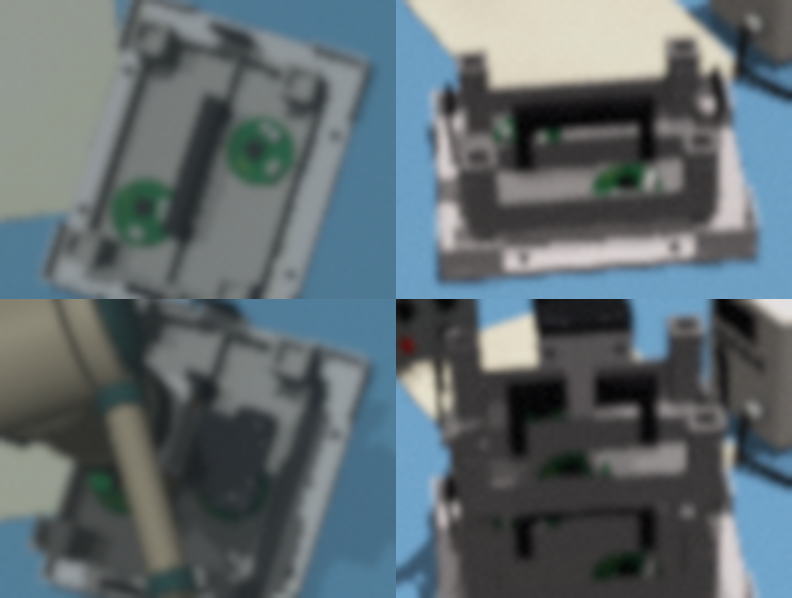

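Run:
```python
from h import *
Z=lambda a,o:(np.array(a,float)+.5)/4.4-.5+o
n=np.nan
# order +x+y,+x-y,-x+y,-x-y ; side order: far-right, near-right, far-left, near-left  (case c)
b={"top":Z([[157,40],[303,86],[80,243],[238,n]],[141,125]),"side":Z([[287,48],[304,139],[77,60],[82,151]],[208,115])}
h={"side":Z([[290,26],[308,118],[66,41],[86,141]],[208,95]),"top":Z([[n,n],[292,61],[n,n],[n,n]],[141,125])}
p0=np.array([.589,.268,.1,-.3])
for nme,o,z in(("bottom",b,None),("bottom",b,.096),("bottom_side",{"side":b["side"]},.096),("held",h,None),("held_side",{"side":h["side"]},.2093)):
    p,r=fit(o,p0,zfix=z);print(nme,p[:3].round(4),np.degrees(p[3]).round(2),r.round(1))
from station import *
print(state()["ee_pos"])
# full silhouettes: predicted held post tops if centred on TCP
ph=np.array([.5897,.2654,.2093,np.radians(-17.7)])
print("pred held zoom side",((proj("side",place(ph))-[208,95]+.5)*4.4-.5).round(0).tolist())
```

```text
bottom [0.5914 0.2691 0.1036] -18.73 [-0.3 -1.1  0.6 -0.4  0.6  1.  -1.1  0.4 -0.6  0.1  0.5 -0.2 -0.4 -0.5
  0.9]
bottom [0.5932 0.2727 0.1   ] -18.69 [-0.9 -1.1 -0.2 -0.5  0.2  0.7 -1.7  0.4  0.4  0.1  1.4 -0.   0.6 -0.2
  1.9]
bottom_side [0.5954 0.2786 0.0988] -18.62 [ 0.2 -0.7 -0.   0.2 -0.  -0.4 -0.2  0.7]
held [0.5903 0.2604 0.2108] -16.57 [-0.2 -0.   1.   0.4  0.1  0.6 -2.2 -0.4  0.1 -1.4]
held_side [0.5924 0.2628 0.1   ] -15.73 [-0.2 -0.3  1.5 -0.1  0.3  0.7 -1.5 -0.4]
[0.58993614 0.26556558 0.37705841]
pred held zoom side [[288.0, 26.0], [307.0, 119.0], [65.0, 41.0], [71.0, 136.0]]
```

```bash
cat > refine.py <<'E'
from ov import *
from scipy.ndimage import map_coordinates
from scipy.optimize import minimize
def grads(f):
    g=cv2.GaussianBlur(cv2.imread(f),(0,0),.8).astype(float)
    return [(cv2.Sobel(g[:,:,k],cv2.CV_64F,1,0),cv2.Sobel(g[:,:,k],cv2.CV_64F,0,1)) for k in range(3)]
def score(p,c,G,polys):
    tot=0
    for q in polys:
        for a,b in zip(q,np.roll(q,-1,0)):
            P=proj(c,place(p,a+(b-a)*np.linspace(.05,.95,25)[:,None])); d=P[-1]-P[0]; L=np.hypot(*d); nx,ny=-d[1]/L,d[0]/L
            v=[map_coordinates(gx,P.T[::-1],order=1)*nx+map_coordinates(gy,P.T[::-1],order=1)*ny for gx,gy in G]
            tot+=L*np.sqrt(np.abs(np.mean(v,1)).max())   # concave: many edges beat one strong
    return -tot
def solve(files,p0,polys,rng=.008):
    best=None; G={c:grads(f) for c,f in files.items()}; rs=np.random.default_rng(0)
    f=lambda v:sum(score(np.array([p0[0]+v[0]/1e3,p0[1]+v[1]/1e3,p0[2],p0[3]+np.radians(v[2])]),c,G[c],polys) for c in G)
    for k in range(12):
        v0=rs.uniform(-1,1,3)*[6,6,2]
        s=minimize(f,v0,method="Nelder-Mead",options=dict(initial_simplex=v0+np.array([[0,0,0],[3,0,0],[0,3,0],[0,0,1.5]]),maxiter=120))
        if best is None or s.fun<best.fun: best=s
    v=best.x; return np.array([p0[0]+v[0]/1e3,p0[1]+v[1]/1e3,np.degrees(p0[3])+v[2],best.fun]).round(4)
if __name__=="__main__":
    T=POLYS[:4]+POLYS[8:]+[np.array([[-.1,-.075,-.038],[.1,-.075,-.038],[.1,.075,-.038],[-.1,.075,-.038]])]
    ST=[np.array([[-.125,-.1,z],[.125,-.1,z],[.125,.1,z],[-.125,.1,z]]) for z in (.01,0)]
    for n,p0,po in(("loose",[.4746,-.2156,.084,np.radians(-19.3)],T),("bottom",[.591,.269,.096,np.radians(-18)],T),("stand",[.591,.269,0,np.radians(-18)],ST)):
        for cs in(["top"],["side"],["top","side"]):
            print(n,cs,solve({c:f"pics/{c}0.png" for c in cs},p0,po))
E
python3 refine.py
```

```text
loose ['top'] [ 4.7520000e-01 -2.1430000e-01 -1.9285700e+01 -3.4460674e+03]
loose ['side'] [ 4.7370000e-01 -2.1720000e-01 -1.8868000e+01 -4.8930133e+03]
loose ['top', 'side'] [ 4.7410000e-01 -2.1680000e-01 -1.9049600e+01 -8.2913893e+03]
bottom ['top'] [ 5.900000e-01  2.711000e-01 -1.852410e+01 -3.094208e+03]
bottom ['side'] [ 5.9210000e-01  2.7470000e-01 -1.8396300e+01 -3.3263302e+03]
bottom ['top', 'side'] [ 5.9100000e-01  2.7250000e-01 -1.7845500e+01 -6.3177754e+03]
stand ['top'] [ 5.993000e-01  2.816000e-01 -1.788720e+01 -3.935541e+03]
stand ['side'] [ 5.9140000e-01  2.6570000e-01 -2.1489400e+01 -3.5618673e+03]
stand ['top', 'side'] [ 5.9850000e-01  2.7790000e-01 -1.8052900e+01 -7.2366884e+03]
```

```bash
python3 -m creep '[[[0.04,0.1,0,0,0,0.06],[0,0.1,0.2,0,0,0],[0,0,0.2,0,0,0],[0,0,0.1,0,0,0],[0,0,0,0,0,0]]]'; python3 togo.py .5905 .273 .345 162.0
```

```text
t: 8.82
ee_pos: [0.5906, 0.274, 0.3559]
tcp_rot: [-179.9, -0.1, 162.0]
force: [-0.1, 0.5, -6.6]
opening: 0.0134
t 8.82 pos [0.5906 0.274  0.3559] rot [-1.7995e+02 -7.0000e-02  1.6202e+02] F [-0.1  0.5 -6.6] M [-0.02  0.01  0.03] op 0.0134
shift units now-axes [-0.005 -0.023  0.272] turn units [-0.01  -0.013  0.004] shift in wanted axes [-0.005 -0.024  0.272]
```

```bash
python3 -m creep '[[[0,-0.02,0.06,0,0,0],[0,0,0.06,0,0,0],[0,0,0.05,0,0,0],[0,0,0.04,0,0,0],[0,0,0,0,0,0]]]';python3 togo.py .5905 .273 .345 162.0; python3 -m creep '[[[0,0,0.03,0,0,0],[0,0,0.03,0,0,0],[0,0,0,0,0,0]]]'; python3 togo.py .5905 .273 .345 162.0
```

```text
t: 9.45
ee_pos: [0.5904, 0.2733, 0.3481]
tcp_rot: [-180.0, -0.0, 162.0]
force: [0.7, -0.7, -5.1]
opening: 0.0138
t 9.45 pos [0.5904 0.2733 0.3481] rot [-1.7999e+02 -2.0000e-02  1.6202e+02] F [ 0.7 -0.7 -5.1] M [-0.03  0.02  0.02] op 0.0138
shift units now-axes [-0.004 -0.007  0.078] turn units [-0.001 -0.003  0.004] shift in wanted axes [-0.004 -0.007  0.078]
t: 9.82
ee_pos: [0.5905, 0.2733, 0.3467]
tcp_rot: [180.0, 0.0, 162.0]
force: [-0.2, -0.9, -1.1]
opening: 0.0137
t 9.82 pos [0.5905 0.2733 0.3467] rot [1.7996e+02 5.0000e-02 1.6202e+02] F [-0.2 -0.9 -1.1] M [-0.12  0.13  0.04] op 0.0137
shift units now-axes [-0.002 -0.008  0.041] turn units [0.007 0.01  0.004] shift in wanted axes [-0.002 -0.008  0.041]
```

Contact is at TCP z 0.3467, so the tray is riding on the posts as predicted (mid 145 mm). I'll search lightly along tool y first, where the two cameras disagree.

```bash
f(){ tr '\n' ' '|sed 's/tcp_rot/rot/;s/opening.*//'; echo; }
python3 -m creep '[[[0,0.025,0,0,0,0],[0,0,0,0,0,0]]]'|f;python3 -m creep '[[[0,0.025,0,0,0,0],[0,0,0,0,0,0]]]'|f;python3 -m creep '[[[0,0.025,0,0,0,0],[0,0,0,0,0,0]]]'|f;python3 togo.py .5905 .273 .345 162.0
```

```text
t: 10.07 ee_pos: [0.5908, 0.2739, 0.3466] rot: [-180.0, 0.0, 162.0] force: [-1.0, -2.6, 2.0] 
t: 10.32 ee_pos: [0.591, 0.2745, 0.3465] rot: [-179.9, 0.0, 162.0] force: [-3.4, -5.4, 4.4] 
t: 10.58 ee_pos: [0.5912, 0.2752, 0.3465] rot: [-179.9, 0.0, 162.0] force: [-3.3, -5.4, 4.5] 
t 10.57 pos [0.5912 0.2752 0.3465] rot [-1.7985e+02  3.0000e-02  1.6203e+02] F [-3.3 -5.4  4.5] M [-1.12  0.56 -0.02] op 0.0134
shift units now-axes [-0.    -0.059  0.038] turn units [-0.029  0.006  0.005] shift in wanted axes [-0.    -0.059  0.038]
```

```bash
f(){ tr '\n' ' '|sed 's/tcp_rot/rot/;s/opening.*//'; echo; }
python3 -m creep '[[[0,0,-0.02,0,0,0],[0,0,0,0,0,0]]]'|f;python3 togo.py .5905 .273 .345 162.0;python3 -m creep '[[[0,0,-0.02,0,0,0],[0,0,0,0,0,0]]]'|f;python3 togo.py .5905 .273 .345 162.0
```

```text
t: 10.82 ee_pos: [0.5915, 0.2767, 0.3457] rot: [179.9, -0.1, 162.0] force: [0.2, 0.4, -6.5] 
t 10.82 pos [0.5915 0.2767 0.3457] rot [ 1.799e+02 -5.000e-02  1.620e+02] F [ 0.2  0.4 -6.5] M [ 0.03 -0.03 -0.01] op 0.0137
shift units now-axes [-0.004 -0.097  0.016] turn units [ 0.019 -0.01   0.001] shift in wanted axes [-0.004 -0.097  0.017]
t: 11.08 ee_pos: [0.5915, 0.2765, 0.3469] rot: [180.0, -0.0, 162.0] force: [-0.4, 0.6, -5.2] 
t 11.07 pos [0.5915 0.2765 0.3469] rot [ 1.7999e+02 -4.0000e-02  1.6202e+02] F [-0.4  0.6 -5.2] M [-0.   -0.03  0.01] op 0.0134
shift units now-axes [-0.003 -0.09   0.047] turn units [ 0.003 -0.008  0.005] shift in wanted axes [-0.003 -0.09   0.047]
```

At (0.5915, 0.2767) it hung free at z 0.3457, below riding height, so the lugs are over the sockets. I'll lower it here.

```bash
f(){ tr '\n' ' '|sed 's/tcp_rot/rot/;s/opening.*//'; echo; }
python3 -m creep '[[[0,0,0.03,0,0,0],[0,0,0,0,0,0]]]'|f;python3 -m creep '[[[0,0,0.025,0,0,0],[0,0,0,0,0,0]]]'|f;python3 -m creep '[[[0,0,0.025,0,0,0],[0,0,0,0,0,0]]]'|f;python3 togo.py .5905 .273 .345 162.0
```

```text
t: 11.32 ee_pos: [0.5914, 0.2762, 0.346] rot: [-180.0, -0.0, 162.0] force: [0.4, 0.5, -6.4] 
t: 11.58 ee_pos: [0.5914, 0.2761, 0.3452] rot: [-180.0, -0.0, 162.0] force: [-1.1, 0.4, -7.0] 
t: 11.82 ee_pos: [0.5915, 0.2761, 0.3444] rot: [180.0, 0.0, 162.0] force: [0.3, -0.4, -5.2] 
t 11.82 pos [0.5915 0.2761 0.3444] rot [1.7999e+02 2.0000e-02 1.6202e+02] F [ 0.3 -0.4 -5.2] M [0.02 0.01 0.04] op 0.0137
shift units now-axes [ 0.    -0.082 -0.015] turn units [0.003 0.005 0.003] shift in wanted axes [ 0.    -0.082 -0.015]
```

```bash
f(){ tr '\n' ' '|sed 's/tcp_rot/rot/;s/opening.*//'; echo; }
python3 -m creep '[[[0,0,0.025,0,0,0],[0,0,0,0,0,0]]]'|f;python3 -m creep '[[[0,0,0.025,0,0,0],[0,0,0,0,0,0]]]'|f;python3 -m creep '[[[0,0,0.025,0,0,0],[0,0,0,0,0,0]]]'|f;python3 -m creep '[[[0,0,0.025,0,0,0],[0,0,0,0,0,0]]]'|f;python3 togo.py .5905 .273 .345 162.0
```

```text
t: 12.08 ee_pos: [0.5916, 0.2761, 0.3436] rot: [180.0, 0.0, 162.0] force: [1.7, -0.1, -4.7] 
t: 12.32 ee_pos: [0.5917, 0.2761, 0.3428] rot: [180.0, 0.1, 162.0] force: [0.9, -0.9, -3.9] 
t: 12.58 ee_pos: [0.5916, 0.2761, 0.3423] rot: [179.9, 0.1, 162.0] force: [0.2, -1.1, 2.7] 
t: 12.82 ee_pos: [0.5916, 0.2762, 0.3415] rot: [179.9, 0.1, 162.0] force: [0.4, -0.4, 5.0] 
t 12.82 pos [0.5916 0.2762 0.3415] rot [1.7992e+02 1.1000e-01 1.6202e+02] F [ 0.4 -0.4  5. ] M [-0.24  0.07  0.02] op 0.0141
shift units now-axes [ 0.002 -0.085 -0.087] turn units [0.016 0.021 0.004] shift in wanted axes [ 0.002 -0.086 -0.087]
```

The lugs are in, lateral force is about zero, and the clips are now resisting. I'll press on gently.

```bash
f(){ tr '\n' ' '|sed 's/tcp_rot/rot/;s/opening.*//'; echo; }
python3 -m creep '[[[0,0,0.025,0,0,0],[0,0,0,0,0,0]]]'|f;python3 -m creep '[[[0,0,0.025,0,0,0],[0,0,0,0,0,0]]]'|f;python3 -m creep '[[[0,0,0.025,0,0,0],[0,0,0,0,0,0]]]'|f;python3 togo.py .5905 .273 .345 162.0
```

```text
t: 13.08 ee_pos: [0.5918, 0.2762, 0.3411] rot: [179.9, 0.2, 162.0] force: [0.2, -1.0, 6.6] 
t: 13.32 ee_pos: [0.5919, 0.2762, 0.3407] rot: [179.9, 0.2, 162.0] force: [-0.3, -1.4, 9.1] 
t: 13.58 ee_pos: [0.5918, 0.2762, 0.3388] rot: [179.9, 0.2, 162.0] force: [-0.4, -0.0, 4.6] 
t 13.57 pos [0.5918 0.2762 0.3388] rot [179.89   0.18 162.02] F [-0.4 -0.   4.6] M [-0.28 -0.59 -0.05] op 0.0137
shift units now-axes [ 0.006 -0.087 -0.154] turn units [0.022 0.036 0.004] shift in wanted axes [ 0.006 -0.087 -0.154]
```

```bash
f(){ tr '\n' ' '|sed 's/tcp_rot/rot/;s/opening.*//'; echo; }
python3 -m creep '[[[0,0,0.025,0,0,0],[0,0,0,0,0,0]]]'|f;python3 -m creep '[[[0,0,0.025,0,0,0],[0,0,0,0,0,0]]]'|f;python3 -m creep '[[[0,0,0.025,0,0,0],[0,0,0,0,0,0]]]'|f;python3 togo.py .5905 .273 .345 162.0
```

```text
t: 13.82 ee_pos: [0.591, 0.2765, 0.3364] rot: [180.0, -0.1, 162.0] force: [-2.3, 1.0, 4.9] 
t: 14.08 ee_pos: [0.591, 0.2765, 0.3362] rot: [179.9, -0.0, 162.0] force: [-2.3, 0.3, 9.5] 
t: 14.32 ee_pos: [0.591, 0.2764, 0.333] rot: [-180.0, -0.2, 162.0] force: [-0.1, 0.9, 0.5] 
t 14.32 pos [0.591  0.2764 0.333 ] rot [-1.7998e+02 -1.6000e-01  1.6200e+02] F [-0.1  0.9  0.5] M [0.5  0.52 0.  ] op 0.0139
shift units now-axes [-0.012 -0.085 -0.299] turn units [-0.004 -0.032  0.001] shift in wanted axes [-0.013 -0.085 -0.299]
```

```bash
f(){ tr '\n' ' '|sed 's/tcp_rot/rot/;s/opening.*//'; echo; }
python3 -m creep '[[[0,0,0.02,0,0,0],[0,0,0,0,0,0]]]'|f;python3 -m creep '[[[0,0,0.02,0,0,0],[0,0,0,0,0,0]]]'|f;python3 togo.py .5905 .273 .345 162.0
```

```text
t: 14.58 ee_pos: [0.5912, 0.2763, 0.3328] rot: [-180.0, -0.1, 162.0] force: [-1.0, 1.6, 0.3] 
t: 14.82 ee_pos: [0.5912, 0.2763, 0.3327] rot: [180.0, -0.0, 162.0] force: [-1.0, 1.6, 1.0] 
t 14.82 pos [0.5912 0.2763 0.3327] rot [ 1.7999e+02 -5.0000e-02  1.6202e+02] F [-1.   1.6  1. ] M [ 0.53  0.84 -0.03] op 0.0136
shift units now-axes [-0.009 -0.083 -0.308] turn units [ 0.001 -0.01   0.003] shift in wanted axes [-0.01  -0.083 -0.308]
```

```bash
f(){ tr '\n' ' '|sed 's/tcp_rot/rot/;s/opening.*//'; echo; }
python3 -m creep '[[[0,0,0.025,0,0,0],[0,0,0,0,0,0]]]'|f;python3 -m creep '[[[0,0,0.03,0,0,0],[0,0,0,0,0,0]]]'|f;python3 togo.py .5905 .273 .345 162.0;python3 -m creep '[[[0,0,0.03,0,0,0],[0,0,0,0,0,0]]]'|f;python3 togo.py .5905 .273 .345 162.0
```

```text
t: 15.08 ee_pos: [0.5912, 0.2762, 0.3326] rot: [180.0, 0.0, 162.0] force: [-2.2, 0.9, 5.1] 
t: 15.32 ee_pos: [0.5911, 0.2762, 0.3326] rot: [179.9, 0.1, 162.0] force: [-2.8, 1.0, 9.5] 
t 15.32 pos [0.5911 0.2762 0.3326] rot [1.7994e+02 6.0000e-02 1.6202e+02] F [-2.8  1.   9.5] M [0.3  1.25 0.01] op 0.0138
shift units now-axes [-0.01 -0.08 -0.31] turn units [0.012 0.011 0.005] shift in wanted axes [-0.01 -0.08 -0.31]
t: 15.58 ee_pos: [0.5911, 0.2762, 0.3326] rot: [179.9, 0.1, 162.0] force: [-5.1, 0.8, 13.7] 
t 15.57 pos [0.5911 0.2762 0.3326] rot [1.7991e+02 1.1000e-01 1.6203e+02] F [-5.1  0.8 13.7] M [ 0.17  1.41 -0.01] op 0.0137
shift units now-axes [-0.011 -0.079 -0.311] turn units [0.018 0.022 0.005] shift in wanted axes [-0.011 -0.08  -0.311]
```

It stops solid at 0.3326 (mid 130.9 mm), so it is home. I'll relax the push, open, retreat and look.

```bash
python3 -m creep '[[[0,0,-0.05,0,0,0],[0,0,-0.04,0,0,0],[0,0,0,0,0,0]]]'; python3 -m creep '[[[0,0,0,0,0,0],[0,0,0,0,0,0],[0,0,0,0,0,0],[0,0,0,0,0,0]]]' 0.3; python3 -m creep '[[[0,0,-0.2,0,0,0],[0,0,-0.4,0,0,0],[0,0,-0.6,0,0,0],[0,0,-0.8,0,0,0],[0,0,-0.8,0,0,0]]]'; python3 -m creep '[[[0.3,-0.5,-0.8,0,0,0],[0.5,-0.9,-0.5,0,0,0],[0.5,-0.9,0,0,0,0],[0.5,-0.9,0,0,0,0],[0.5,-0.9,0,0,0,0]]]'; python3 -m creep '[[[0.5,-0.9,0,0,0,0],[0.5,-0.9,0,0,0,0],[0.5,-0.9,0,0,0,0],[0.3,-0.5,0,0,0,0],[0,0,0,0,0,0]]]'
python3 - <<'E'
from station import *
from ov import *
from refine import solve
for c in("top","side"): cv2.imwrite(f"pics/{c}3.png",camera(c)[:,:,::-1])
T=POLYS[:4]+POLYS[8:]
for cs in(["top"],["side"],["top","side"]): print(cs,solve({c:f"pics/{c}3.png" for c in cs},[.5912,.2762,.166,np.radians(-18)],T))
p=np.array([.5912,.2762,.166,np.radians(-18)])
cv2.imwrite("pics/ov3.png",np.hstack([panel(cv2.imread("pics/top3.png"),"top",p,POLYS,half=42),panel(cv2.imread("pics/side3.png"),"side",p,POLYS,half=48)]))
E
```

```text
t: 15.95
ee_pos: [0.5914, 0.2762, 0.3326]
tcp_rot: [-180.0, -0.0, 162.0]
force: [-1.6, 1.3, 1.6]
opening: 0.0136
t: 16.45
ee_pos: [0.5916, 0.276, 0.3328]
tcp_rot: [-180.0, 0.0, 162.0]
force: [-0.3, -0.3, 0.1]
opening: 0.0502
t: 17.08
ee_pos: [0.5913, 0.2761, 0.4474]
tcp_rot: [179.9, 0.1, 162.0]
force: [1.2, -0.1, 0.5]
opening: 0.0609
t: 17.7
ee_pos: [0.4519, 0.1477, 0.4984]
tcp_rot: [179.9, 0.1, 162.0]
force: [-0.4, -0.6, -0.6]
opening: 0.0611
t: 18.32
ee_pos: [0.344, 0.0485, 0.4984]
tcp_rot: [179.9, 0.2, 161.9]
force: [-0.1, 0.1, 0.1]
opening: 0.0608
['top'] [ 5.9320000e-01  2.7470000e-01 -1.8177300e+01 -1.4997408e+03]
['side'] [ 5.9110000e-01  3.0310000e-01 -2.6824600e+01 -1.8574678e+03]
['top', 'side'] [ 5.9280000e-01  2.7490000e-01 -1.7647200e+01 -2.9874868e+03]
```

View pics/ov3.png

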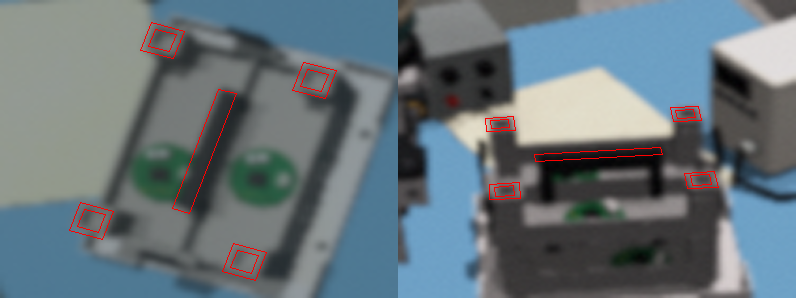

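The four model squares at home height (post tops 166 mm) sit on the tray's posts in the side view at (500,124), (686,114), (505,191) and (701,180). Both green boards are inside, and the gripper is clear. I'll hand in.

```bash
python3 -c "
from station import *
print(hand_in(), state()['t'])"
```

```text
the job is handed in; nothing more can be done
the job is handed in; nothing more can be done
```

I stacked the loose grey tray on the bottom tray in the stand, released it and handed the job in at about 18.4 s. `hand_in()` reported no verdict.

- **Carry and fit:** I gripped it by its handle bar and carried it level. It first rode on the post tops at TCP z 0.3467 m. The light search found the sockets about 3 mm further along the tool's y.
- **Pressing home:** The clips gave way in steps. The measured wrist force stayed at 14 N upward or less, about 20 N of contact including the tray's weight.
- **Final height:** It stopped solid at TCP z 0.3326 m, which puts `tray_mid` at about 131 mm, matching the stated home height.
- **Last checks that agreed:**
  - In both final views the tray model drawn at home height lies on all four posts.
  - Both green boards are inside the tray.
  - The top view, alone and with the side view, puts the tray within 2.5 mm of where I released it.
- **Checks that failed or disagreed:**
  - The automatic fit from the side view alone did not converge at the end (y 0.303 m, yaw -27°).
  - The stand's own centre was measured only roughly, about 14 mm from the bottom tray's estimated centre against an allowed 8 mm per axis. The final distance to it therefore rests on the lugs being seated.
  - I did not re-measure the bystanders at the end; the carry passed above them.

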